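# Fetch the padlock from behind the containers for laser marking

## Robot

A 6-joint arm with a two-finger parallel gripper is mounted at the origin on the work surface. World frame = base frame: x ahead of the robot, y to its left, z up, the work surface at z = 0. Lengths are in m, angles in degrees, forces in N, time in s.
With the tool pointing down it reaches from about 0.4 to 0.825 m from the base axis. Payload 7 kg.
Tool frame: the origin (TCP) lies midway between the tips of the shut fingers; the grasp point (between the pads) lies 19 mm behind it; z points along the fingers, y is the direction in which the jaws open and shut (so a half turn about z gives the same grasp; the last joint's range is limited). The gripper opens to 88 mm and grips with 3 to 60 N. Pads are 19 mm wide; open, the fingers measure 130 mm over their backs; the gripper's body (78 mm by 193 mm) begins 47 mm behind the grasp point.
Start: joints at [81.767, 20.546, 0.682, 0, -70.136, -16.507], TCP at [0.282, 0.613, 0.227] pointing down, gripper open.
Joint ranges: [-176.03, 176.03], [-82.01, 121.73], [-58.28, 71.71], [-173.87, 95.51], [-174.79, -0.11], [-173.66, 173.66]. Speed limits (degrees/s): [136.94, 136.94, 172.46, 180, 180, 180].

## Interface

Orientations are given as a 3x3 rotation matrix whose columns are the frame's x, y, z axes.
In Python, from rig import robot gives the robot as it stands. Calls block until the motion is done:
- robot.goto(position, orientation): joint-space move of the TCP to a pose.
- robot.servo_line(position, ori=None, speed=0.15): straight line of the TCP; ori=None keeps the orientation; speed is the mean speed in m/s.
- robot.movej(angles): joint-space move.
- robot.move_gripper(opening): opening from 0.0 (shut) to 1.0 (fully open); the grip force is fixed at half the most; returns when the fingers have stopped.
- robot.dwell(seconds).
- robot.ik(position, orientation): joint angles nearest the present ones, or None.
- robot.grab_frame(name): name is "scene" or "top" or "wrist"; returns (picture, depth): 480x640x3 uint8, red, green, blue; 480x640 float32, m along the optical axis (not along the pixel's ray), 0 where there is no reading.
- robot.camera_info(name): a dict with "vfov" (degrees; the focal length in pixels is half the picture's height over the tangent of half this angle, whatever the lens; pixels are square), "cx", "cy" (the principal point, pixels), "k1" (the pictures are not rectified: a ray, as slopes to the right and down, at radius r is drawn at 1 + k1 r^2 times it, then the intrinsics apply), "view" (4x4, takes a point from world to camera coordinates); the wrist camera has in their place "T_tool_cam" (4x4, takes a point from camera to tool coordinates, whose origin is the TCP and whose axes are the flange's). Camera axes: x right, y down, z forward; pixel columns grow to the right and rows downward; lengths in m; the calibration is good to about 2 mm. A picture is of the moment at which its call begins: read the wrist's pose just before it. camera_info takes no time and is no camera call.
A pose or a line that the arm cannot do raises robot.Unreachable and nothing moves.
- robot.job_done(): hands the job in, once; it reports no verdict.
Readings, each from a call of its own:
- robot.read_t(): time.
- robot.read_qpos(): joint angles.
- robot.read_qvel(): joint speeds.
- robot.read_effort(): joint torques, N m.
- robot.read_position(): TCP position.
- robot.read_tcp_rot(): TCP orientation.
- robot.read_force(): force on the tool from outside, world axes, zero at the start.
- robot.read_ft_torque(): the same for the moment, N m.
- robot.read_grip_width(): opening from 0.0 (shut) to 1.0 (fully open).
Only numpy, scipy, OpenCV 4.12 (cv2) and the standard library are available. Lean on these libraries where they do the work, as an engineer would, in place of code of your own. Each camera call takes 0.05 s, during which the arm holds its last target.

## Task

The brass padlock at the back of the grey stock tray is the next part to be laser-marked: move the tumbler, the flask and the tin that crowd it over to the black rubber mat, then, with all three standing there, stand the padlock upright in the pocket of the marking jig, its long side along the pocket. After that put the tumbler, the flask and the tin back in the tray, each upright on the same spot where it stood at the start. Tip nothing over, do not shift the padlock before the mat holds all three, and leave the tape roll and the carton alone.

Things in the scene. Friction and masses are not known exactly. Their poses are not given: they have to be found in the camera images.
- tumbler_mid (a point): Steel tumbler with a flat black lid: an upright cylinder 105 mm tall, 56 mm across (black lid, the top 10 mm, 57 mm across). Point on its axis, half-way up (52.5 mm above its base), z up. About 0.24 kg. Starts in the tray.
- flask_mid (a point): Cream insulated flask with a brown cap: an upright cylinder 56 mm across up to 96 mm, then a short shoulder and a cap 42 mm across, 118 mm tall in all. Point on its axis, half-way up (59 mm above its base), z up. About 0.26 kg. Starts in the tray.
- tin_mid (a point): Square bare-metal tin canister, 56 by 56 mm and 95 mm tall, the top 15 mm being a lid 57.5 mm square. Point at its centre, half-way up (47.5 mm above its base); x and y run along its sides, z up. About 0.20 kg. Starts in the tray.
- padlock_mid (a point): Brass padlock standing on its base: body 50 (x) by 24 (y) by 42 mm tall with a steel shackle of 8 mm bar above it, 65 mm tall in all; the shackle lies in the plane of the body, so the two 50 mm wide faces can be gripped from above. Point at the centre of the body, 21 mm above its base; x along its 50 mm side, y across its 24 mm thickness, z up. About 0.36 kg. Starts at the far side of the tray, hemmed in by the three containers.
- tray: Grey open stock tray, fixed: 180 (x) by 220 (y) mm, rim 20 mm high, floor 5 mm above the bench. Origin at the centre of its underside, x pointing away from the robot's side. Three containers stand in it near (35, 62), (35, -62) and (-40, 0) mm in its frame, on dark round patches (look only); which stands where varies. The padlock stands near (35, 0).
- mat: Plain black rubber mat, fixed: 200 (x) by 210 (y) mm, 3 mm thick, the side area for parking the containers. Origin at the centre of its underside.
- jig: Marking jig, fixed: an aluminium plate 190 (x) by 200 (y) by 8 mm with holes and a small pin in each corner (6 mm high), and in its middle a pocket framed by a black rim 5 mm high and 10 mm wide. The pocket is 68 mm long (x) and 42 mm wide (y), its floor is the plate's top, 8 mm above the bench. Origin at the centre of its underside, right under the pocket's centre.
- tape_mid (a point): Roll of brown tape lying flat, loose, 100 mm across, 48 mm high, to be left alone. Point at its centre, 24 mm up.
- carton_mid (a point): Small open cardboard carton, loose, 90 by 130 by 55 mm with a yellow-orange pack in it, to be left alone. Point at its centre, 27.5 mm up.
Mind the look-alikes: they are no part of the job. What is shaped like the part that bears tin_mid but red is not meant.

How it is judged (in metres and radians):
On the way, in this order (a step that is already met when the one before it is completed fails the run):
1. tumbler, flask and tin all stand released on the mat, the padlock not yet shifted from its place (x of tumbler_mid in the frame of mat between -0.1 and 0.1 m and y of tumbler_mid in the frame of mat between -0.105 and 0.105 m and z of tumbler_mid in the frame of mat below 0.0615 m and angle between each of tumbler_mid, flask_mid, tin_mid's own z axis and vertical below 0.15 rad and contact force between the fingers and tumbler below 0.2 N and linear speed of each of tumbler, flask, tin below 0.03 m/s and x of flask_mid in the frame of mat between -0.1 and 0.1 m and y of flask_mid in the frame of mat between -0.105 and 0.105 m and z of flask_mid in the frame of mat below 0.068 m and contact force between the fingers and flask below 0.2 N and x of tin_mid in the frame of mat between -0.1 and 0.1 m and y of tin_mid in the frame of mat between -0.105 and 0.105 m and z of tin_mid in the frame of mat below 0.0565 m and contact force between the fingers and tin below 0.2 N and distance of padlock_mid from where it was at the start of the episode below 0.02 m), for 0.2 s.
2. the padlock stands released in the jig's pocket while the three containers stand on the mat (x of tumbler_mid in the frame of mat between -0.1 and 0.1 m and y of tumbler_mid in the frame of mat between -0.105 and 0.105 m and z of tumbler_mid in the frame of mat below 0.0615 m and angle between each of tumbler_mid, flask_mid, tin_mid's own z axis and vertical below 0.15 rad and contact force between the fingers and tumbler below 0.2 N and linear speed of each of tumbler, flask, tin, padlock below 0.03 m/s and x of flask_mid in the frame of mat between -0.1 and 0.1 m and y of flask_mid in the frame of mat between -0.105 and 0.105 m and z of flask_mid in the frame of mat below 0.068 m and contact force between the fingers and flask below 0.2 N and x of tin_mid in the frame of mat between -0.1 and 0.1 m and y of tin_mid in the frame of mat between -0.105 and 0.105 m and z of tin_mid in the frame of mat below 0.0565 m and contact force between the fingers and tin below 0.2 N and x of padlock_mid in the frame of jig between -0.0125 and 0.0125 m and y of padlock_mid in the frame of jig between -0.0125 and 0.0125 m and z of padlock_mid in the frame of jig below 0.0325 m and angle between padlock_mid's own z axis and vertical below 0.12 rad and angle between the x axis of padlock_mid and the x axis of jig, either way round below 0.4 rad and contact force between the fingers and padlock below 0.2 N), for 0.2 s.
At the end, for the whole second after the job is handed in: The padlock stands upright on the floor of the jig's pocket, long side along the pocket (within 0.4 rad; anywhere inside the rim); tumbler, flask and tin each stand upright within 15 mm of where they stood at the start; all released and at rest (x of padlock_mid in the frame of jig between -0.0125 and 0.0125 m and y of padlock_mid in the frame of jig between -0.0125 and 0.0125 m and z of padlock_mid in the frame of jig below 0.0325 m and angle between each of padlock_mid, tumbler_mid, flask_mid, tin_mid's own z axis and vertical below 0.12 rad and angle between the x axis of padlock_mid and the x axis of jig, either way round below 0.4 rad and contact force between the fingers and padlock below 0.2 N and linear speed of padlock below 0.03 m/s and distance of each of tumbler_mid, flask_mid, tin_mid from where it was at the start of the episode below 0.015 m and linear speed of each of tumbler, flask, tin below 0.02 m/s); the robot touches nothing.
It fails at once if the tumbler, the flask, the tin or the padlock is tipped by more than 0.6 rad (angle between any of tumbler_mid, flask_mid, tin_mid, padlock_mid's own z axis and vertical above 0.6 rad).
It fails at once if the tape roll or the carton is shifted by more than 20 mm (distance of any of tape_mid, carton_mid from where it was at the start of the episode above 0.02 m).
It also fails if it takes over 147 s, if anything falls off the work surface, if the arm or the gripper's body presses on something with over 40 N, if the wrist force passes 120 N, or if a joint passes its speed limit or range.

## Working session

There is one attempt and no reset: what is moved stays moved. The work goes in short steps, each a Python script; the robot and the scene stay as the last script left them, time stands still between calls to the robot, and variables do not carry over. Pictures are saved under pics/ and viewed, and the job is handed in when it is done.

```bash
ls; mkdir -p pics
python3 - <<'E'
from rig import robot
import cv2,numpy as np
for n in ["scene","top","wrist"]:
    im,d=robot.grab_frame(n); cv2.imwrite(f"pics/{n}0.png",im[:,:,::-1]); np.savez(f"{n}0.npz",im=im,d=d)
    print(n,robot.camera_info(n))
print(robot.read_t(),robot.read_position(),robot.read_tcp_rot(),robot.read_grip_width())
E
```

```text
pics
scene {'vfov': 54.82717431654247, 'cx': 320.44237340980607, 'cy': 239.11951716919032, 'k1': 0.02740879997952017, 'view': array([[ 0.66183397,  0.74945365, -0.01717608, -0.3368511 ],
       [ 0.6245173 , -0.56388855, -0.54037751, -0.2817156 ],
       [-0.41467329,  0.34691343, -0.84124737,  1.28378743],
       [ 0.        ,  0.        ,  0.        ,  1.        ]])}
top {'vfov': 46.20667487870645, 'cx': 326.3817164750157, 'cy': 240.42436148859827, 'k1': -0.03671657064870865, 'view': array([[-0.00681052, -0.99971501,  0.02288032, -0.01551171],
       [-0.98623296,  0.00293466, -0.16533585,  0.52452985],
       [ 0.16522158, -0.02369134, -0.98597188,  1.10426055],
       [ 0.        ,  0.        ,  0.        ,  1.        ]])}
wrist {'vfov': 65.9306674276783, 'cx': 323.07869790516696, 'cy': 233.28870981379447, 'k1': 0.02516559540047856, 'T_tool_cam': array([[ 3.64554867e-04, -9.62725752e-01, -2.70479192e-01,
         7.29935329e-02],
       [ 9.99999891e-01,  2.71711210e-04,  3.80700071e-04,
         3.95303182e-04],
       [-2.93017534e-04, -2.70479301e-01,  9.62725746e-01,
        -1.58254841e-01],
       [ 0.00000000e+00,  0.00000000e+00,  0.00000000e+00,
         1.00000000e+00]])}
0.15 [0.28237995 0.61272472 0.2258585 ] [[ 9.08184341e-01 -4.18570241e-01 -3.94425606e-04]
 [-4.18570408e-01 -9.08183618e-01 -1.15317558e-03]
 [ 1.24474106e-04  1.21239089e-03 -9.99999257e-01]] 0.9996884678275958
```

View pics/scene0.png

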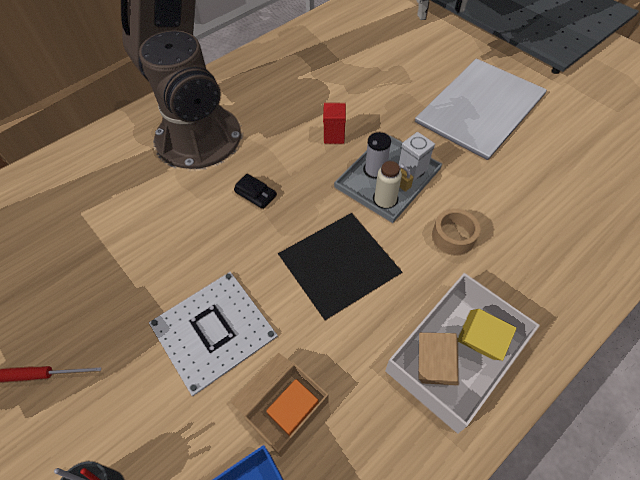

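View pics/top0.png

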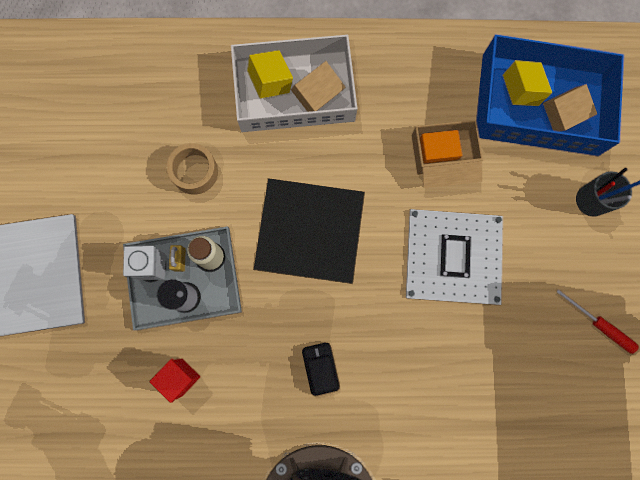

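```bash
cat > h.py <<'E'
import numpy as np, cv2
from rig import robot
def K(ci):
    f=240/np.tan(np.radians(ci["vfov"])/2); return np.array([[f,0,ci["cx"]],[0,f,ci["cy"]],[0,0,1.]])
def slopes(ci,uv):
    k=K(ci); uv=np.atleast_2d(np.array(uv,float)).reshape(-1,1,2)
    return cv2.undistortPoints(uv,k,np.array([ci["k1"],0,0,0,0.])).reshape(-1,2)
def campose(name,pose=None):
    ci=robot.camera_info(name)
    if name=="wrist":
        T=np.eye(4); T[:3,:3]=pose[1]; T[:3,3]=pose[0]; return ci,T@np.array(ci["T_tool_cam"])
    return ci,np.linalg.inv(np.array(ci["view"]))
def cast(name,uv,z,pose=None):
    ci,T=campose(name,pose); s=slopes(ci,uv)
    d=np.c_[s,np.ones(len(s))]@T[:3,:3].T; o=T[:3,3]
    return o+d*((z-o[2])/d[:,2])[:,None]
def cloud(name,depth,pose=None):
    ci,T=campose(name,pose); v,u=np.mgrid[:480,:640]
    s=slopes(ci,np.stack([u,v],-1).reshape(-1,2)); z=depth.reshape(-1,1)
    return ((np.c_[s,np.ones(len(s))]*z)@T[:3,:3].T+T[:3,3]).reshape(480,640,3)
def proj(name,P,pose=None):
    ci,T=campose(name,pose); V=np.linalg.inv(T)
    return cv2.projectPoints(np.atleast_2d(P).astype(float),cv2.Rodrigues(V[:3,:3])[0],V[:3,3],K(ci),np.array([ci["k1"],0,0,0,0.]))[0].reshape(-1,2)
def wristshot(tag):
    pose=(np.array(robot.read_position()),np.array(robot.read_tcp_rot()))
    im,d=robot.grab_frame("wrist"); cv2.imwrite(f"pics/{tag}.png",im[:,:,::-1]); np.savez(f"{tag}.npz",im=im,d=d,p=pose[0],R=pose[1])
    return im,d,pose
def down(yaw):  # tool y axis (jaw) direction at yaw deg from world x
    a=np.radians(yaw); y=np.array([np.cos(a),np.sin(a),0]); z=np.array([0,0,-1.]); return np.c_[np.cross(y,z),y,z]
E
python3 - <<'E'
from h import *
t=np.load("top0.npz"); C=cloud("top",t["d"])
im=t["im"]
for (a,b,c,d,n,s) in [(100,210,270,340,"t_tray",4),(240,360,170,290,"t_mat",4),(395,515,200,310,"t_jig",5)]:
    cv2.imwrite(f"pics/{n}.png",cv2.resize(im[c:d,a:b] if n!="t_tray" else im[215:340,110:250],None,fx=s,fy=s,interpolation=cv2.INTER_CUBIC)[:,:,::-1])
for u,v in [(139,260),(205,245),(172,293),(310,230),(455,256),(440,290),(178,258),(132,320),(260,400)]:
    print(u,v,C[v,u].round(3))
im=np.load("scene0.npz")["im"]; cv2.imwrite("pics/s_tray.png",cv2.resize(im[120:230,325:455],None,fx=5,fy=5,interpolation=cv2.INTER_CUBIC)[:,:,::-1])
E
```

```text
139 260 [0.478 0.343 0.103]
205 245 [0.503 0.213 0.122]
172 293 [0.414 0.276 0.108]
310 230 [0.553 0.016 0.005]
455 256 [ 0.496 -0.29   0.008]
440 290 [ 0.425 -0.255  0.008]
178 258 [0.49  0.283 0.041]
132 320 [0.366 0.377 0.021]
260 400 [ 0.204  0.118 -0.002]
```

View pics/t_tray.png

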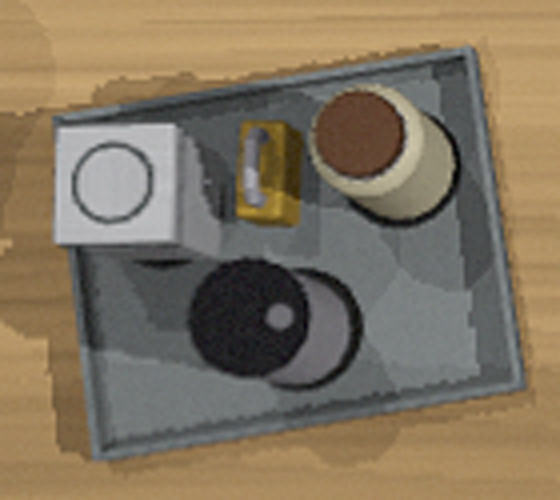

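View pics/s_tray.png

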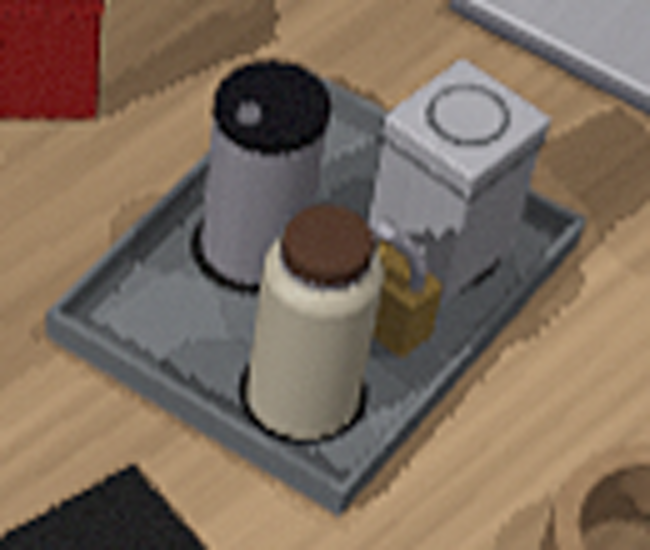

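View pics/t_jig.png

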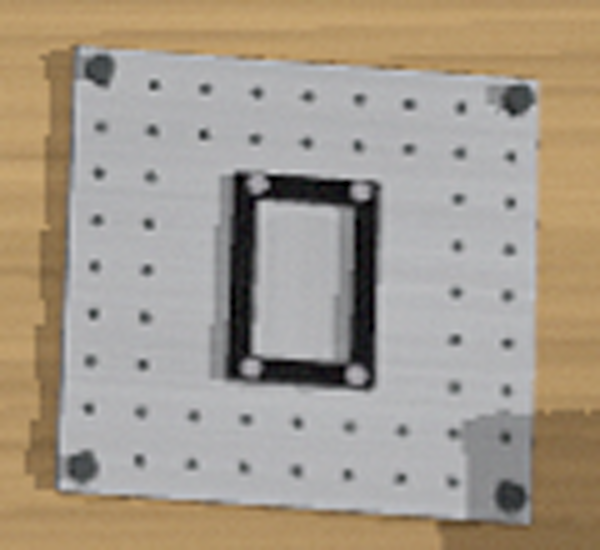

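View pics/wrist0.png

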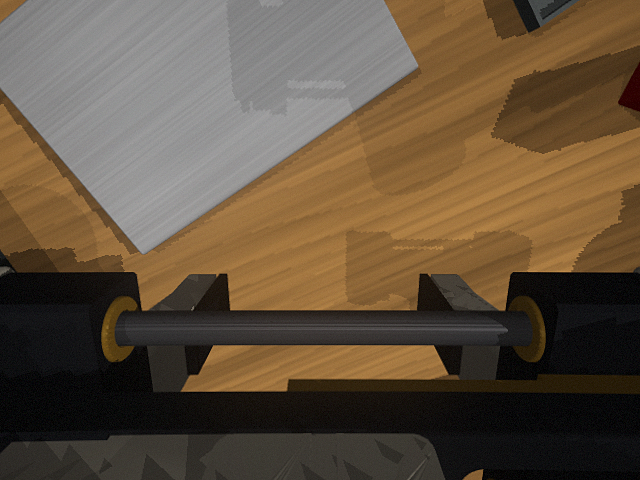

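```bash
cat > meas.py <<'E'
from h import *
def rect(name,m,z,pose=None):
    c=max(cv2.findContours(m.astype(np.uint8),cv2.RETR_EXTERNAL,cv2.CHAIN_APPROX_NONE)[0],key=cv2.contourArea)
    P=cast(name,c.reshape(-1,2),z,pose)[:,:2]
    r=cv2.minAreaRect((P*1000).astype(np.float32)); return r
def run(name,im,d,pose=None):
    C=cloud(name,d,pose); Z=C[...,2]; X=C[...,0];Y=C[...,1]
    hsv=cv2.cvtColor(im,cv2.COLOR_RGB2HSV); H,S,V=cv2.split(hsv)
    tr=(X>.33)&(X<.6)&(Y>.13)&(Y<.42)
    # cleaned by opening
    op=lambda m:cv2.morphologyEx(m.astype(np.uint8),cv2.MORPH_OPEN,np.ones((3,3)))
    print(name)
    print("tumbler",rect(name,op(tr&(abs(Z-.110)<.006)&(V<70)),.110,pose))
    print("flask",rect(name,op(tr&(abs(Z-.123)<.006)&(H<15)&(S>80)),.123,pose))
    print("tin",rect(name,op(tr&(abs(Z-.100)<.006)&(S<60)&(V>90)),.100,pose))
    print("padlock",rect(name,op(tr&(Z>.040)&(Z<.054)&(H>15)&(H<32)&(S>110)),.047,pose))
    print("padl_all",rect(name,(tr&(Z>.008)&(Z<.075)&(H>15)&(H<32)&(S>110)),.03,pose))
    print("tray",rect(name,tr&(Z>.013)&(Z<.125),.02,pose))
    print("mat",rect(name,op((V<60)&(Z<.012)&(X>.35)&(X<.75)&(Y>-.15)&(Y<.18)),.003,pose))
    m=op((V<70)&(X>.42)&(X<.56)&(Y>-.36)&(Y<-.22)&(Z<.03)); print("jigrim",rect(name,m,.013,pose))
    print("jigplate",rect(name,op((S<45)&(V>90)&(X>.33)&(X<.66)&(Y>-.45)&(Y<-.15)&(Z<.03)),.008,pose))
E
python3 - <<'E'
from meas import *
for n in ["top","scene"]:
    t=np.load(n+"0.npz"); run(n,t["im"],t["d"])
E
```

```text
top
tumbler ((411.94842529296875, 275.39501953125), (53.37105941772461, 52.835384368896484), 1.8646535873413086)
flask ((497.4559020996094, 224.32968139648438), (38.00559997558594, 38.19370651245117), 89.83108520507812)
tin ((477.1231384277344, 344.6708984375), (58.47871780395508, 56.16915512084961), 89.83588409423828)
padlock ((490.9799499511719, 287.2538146972656), (22.54518699645996, 49.438270568847656), 87.95916748046875)
padl_all ((491.3922424316406, 288.1694641113281), (31.807954788208008, 53.63251495361328), 89.11589813232422)
tray ((451.80487060546875, 283.6793518066406), (181.49569702148438, 227.30386352539062), 9.788501739501953)
mat ((554.3685302734375, 17.244674682617188), (208.50881958007812, 198.7574005126953), 81.75680541992188)
jigrim ((495.67755126953125, -314.5257568359375), (8.486764907836914, 68.39502716064453), 87.21837615966797)
jigplate ((496.3401184082031, -289.45220947265625), (200.5398406982422, 190.0648651123047), 85.72744750976562)
scene
tumbler ((413.9832763671875, 274.4209899902344), (52.88549041748047, 56.636165618896484), 45.431766510009766)
flask ((499.43255615234375, 221.64791870117188), (36.156578063964844, 42.354339599609375), 44.500057220458984)
tin ((478.32794189453125, 343.0774841308594), (59.441890716552734, 61.702362060546875), 0.5229570269584656)
padlock ((500.1529541015625, 283.77734375), (14.849239349365234, 38.51099395751953), 48.68653869628906)
padl_all ((501.5987548828125, 291.3929443359375), (28.888206481933594, 70.0851058959961), 40.399330139160156)
tray ((436.685546875, 303.673583984375), (208.73695373535156, 285.7649841308594), 10.350600242614746)
mat ((553.8591918945312, 16.658660888671875), (209.6100311279297, 198.140869140625), 81.65431213378906)
jigrim ((496.09637451171875, -263.96514892578125), (8.968587875366211, 68.66910552978516), 85.09073638916016)
jigplate ((495.8192443847656, -290.142822265625), (201.19459533691406, 192.15570068359375), 85.72117614746094)
```

```bash
cat > mv.py <<'E'
from h import *
TR={"tumbler":(.4128,.2750),"flask":(.4983,.2232),"tin":(.4776,.3440)}
MT={"tumbler":(.510,.0235),"flask":(.589,-.057),"tin":(.608,.078)}
YAW={"tumbler":90,"flask":0,"tin":0}
ZG={"tumbler":.056,"flask":.058,"tin":.050}
HI=.215
def bestR(x,y,z,yaw):
    q0=np.array(robot.read_qpos()); best=None
    for k in (0,180):
        R=down(yaw+k); q=robot.ik([x,y,z],R)
        if q is None: continue
        c=np.abs(np.array(q)-q0).max()
        if best is None or c<best[0]: best=(c,R,q)
    return best[1]
def st(tag):
    print(tag,"t=%.1f"%robot.read_t(),np.round(robot.read_position(),4),"w=%.3f"%robot.read_grip_width(),"F",np.round(robot.read_force(),1),flush=True)
def pick(x,y,zg,yaw,hi=HI,pre=.13):
    R=bestR(x,y,hi,yaw); robot.goto([x,y,hi],R)
    robot.servo_line([x,y,zg],speed=.12); st("down")
    robot.move_gripper(0.0); st("grip")
    robot.servo_line([x,y,hi],speed=.15); st("up")
def place(x,y,zp,yaw,hi=HI,opening=1.0):
    R=bestR(x,y,hi,yaw); robot.goto([x,y,hi],R)
    robot.servo_line([x,y,zp+.015],speed=.15); robot.servo_line([x,y,zp],speed=.04); st("placed")
    robot.move_gripper(opening); st("open")
    robot.servo_line([x,y,hi],speed=.2); st("up")
E
python3 - <<'E'
from mv import *
for n in TR:
    for p,z in ((TR[n],.05),(MT[n],.05),(TR[n],.215)):
        for k in (0,180):
            q=robot.ik([*p,z],down(YAW[n]+k)); print(n,p,k,None if q is None else np.round(q,0))
p=(.495,.286)
for p,y in (((.495,.286),88),((.496,-.290),85.7)):
  for k in (0,180):
    q=robot.ik([*p,.02],down(y+k)); print(p,k,None if q is None else np.round(q,0))
x,y=TR["tumbler"]; R=bestR(x,y,.23,90); robot.goto([x,y,.23],R); st("above")
wristshot("w1")
E
```

```text
tumbler (0.4128, 0.275) 0 [  56.   15.  -34.   -0.  -41. -146.]
tumbler (0.4128, 0.275) 180 [ 56.  15. -34.   0. -41.  34.]
tumbler (0.51, 0.0235) 0 [  25.   16.  -33.   -0.  -41. -115.]
tumbler (0.51, 0.0235) 180 [ 25.  16. -33.   0. -41.  65.]
tumbler (0.4128, 0.275) 0 [  56.    4.  -22.    0.  -64. -146.]
tumbler (0.4128, 0.275) 180 [ 56.   4. -22.   0. -64.  34.]
flask (0.4983, 0.2232) 0 [ 45.  19. -28.   0. -43. 135.]
flask (0.4983, 0.2232) 180 [ 45.  19. -28.   0. -43. -45.]
flask (0.589, -0.057) 0 [ 13.  23. -22.   0. -45. 167.]
flask (0.589, -0.057) 180 [ 13.  23. -22.   0. -45. -13.]
flask (0.4983, 0.2232) 0 [ 45.   9. -17.   0. -64. 135.]
flask (0.4983, 0.2232) 180 [ 45.   9. -17.   0. -64. -45.]
tin (0.4776, 0.344) 0 [ 55.  22. -23.   0. -45. 125.]
tin (0.4776, 0.344) 180 [ 55.  22. -23.   0. -45. -55.]
tin (0.608, 0.078) 0 [ 26.  24. -19.   0. -46. 154.]
tin (0.608, 0.078) 180 [ 26.  24. -19.   0. -46. -26.]
tin (0.4776, 0.344) 0 [ 55.  13. -12.   0. -66. 125.]
tin (0.4776, 0.344) 180 [ 55.  13. -12.   0. -66. -55.]
(0.495, 0.286) 0 [  50.   23.  -26.   -0.  -40. -142.]
(0.495, 0.286) 180 [ 50.  23. -26.   0. -40.  38.]
(0.496, -0.29) 0 [-11.  24. -26.   0. -41. -83.]
(0.496, -0.29) 180 [-11.  24. -26.   0. -41.  97.]
above t=1.5 [0.4129 0.2758 0.2301] w=1.005 F [0.1 0.4 0.1]
```

View pics/w1.png

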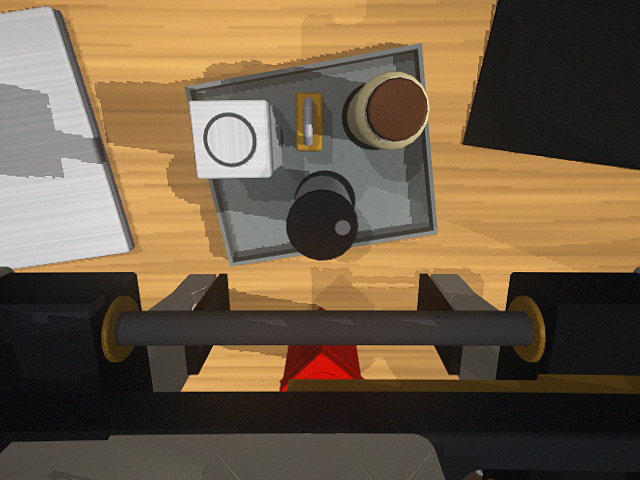

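Run:
```python
from meas import *
t=np.load("w1.npz")
try: run("wrist",t["im"],t["d"],(t["p"],t["R"]))
except Exception as e: print(e)
C=cloud("wrist",t["d"],(t["p"],t["R"])); print(C[370,320])
```

```text
wrist
tumbler ((413.8871765136719, 276.1591796875), (55.289119720458984, 54.6140022277832), 0.006582946982234716)
flask ((498.38641357421875, 225.2557830810547), (39.76738739013672, 39.76088333129883), 30.983535766601562)
tin ((477.7690124511719, 344.9164123535156), (57.1844367980957, 57.24677658081055), 1.1586159467697144)
padlock ((491.91778564453125, 287.7180480957031), (22.86600112915039, 48.867942810058594), 88.8241195678711)
padl_all ((492.2239074707031, 288.222412109375), (24.217870712280273, 51.30042266845703), 88.83167266845703)
tray ((447.599853515625, 283.4537353515625), (189.96031188964844, 231.99827575683594), 9.725911140441895)
mat ((528.7523193359375, 35.34187316894531), (181.4392852783203, 143.8981475830078), 82.17079162597656)
max() iterable argument is empty
[0.27290404 0.27805324 0.09442958]
```

```bash
sed -i 's/^TR=.*/TR={"tumbler":(.4133,.2757),"flask":(.4984,.2245),"tin":(.4777,.3445)}/' mv.py
python3 - <<'E'
from mv import *
n="tumbler"
pick(*TR[n],ZG[n],YAW[n]); place(*MT[n],ZG[n]-.001,YAW[n])
im,d=robot.grab_frame("top"); cv2.imwrite("pics/a1.png",im[150:350,90:410,::-1].repeat(2,0).repeat(2,1)); np.savez("a1.npz",im=im,d=d)
E
```

```text
down t=3.3 [0.4136 0.2761 0.0566] w=1.002 F [ 0.1 -0.1 -0.3]
grip t=3.9 [0.4133 0.2758 0.056 ] w=0.640 F [ 0.   0.6 -0.1]
up t=5.1 [0.4128 0.2752 0.214 ] w=0.635 F [-0.1  0.4 -1.7]
placed t=7.8 [0.5099 0.0234 0.0547] w=0.635 F [ 0.3 -0.2 -2.2]
open t=8.6 [0.51   0.0235 0.055 ] w=0.997 F [-0.1 -0.2 -0.1]
up t=9.5 [0.5092 0.0233 0.2139] w=0.999 F [-0.3 -0.2 -1.1]
```

View pics/a1.png

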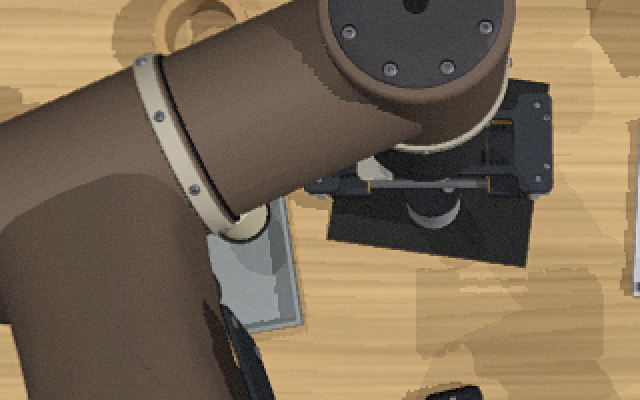

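Run:
```python
from mv import *
n="flask"
pick(*TR[n],ZG[n],YAW[n]); place(*MT[n],ZG[n]-.001,YAW[n])
im,d=robot.grab_frame("scene"); cv2.imwrite("pics/a2.png",im[:,:,::-1])
```

```text
down t=12.1 [0.4988 0.2248 0.0587] w=1.000 F [ 0.  -0.2  0.9]
grip t=12.8 [0.4985 0.2245 0.0581] w=0.637 F [ 0.1 -1.1  1. ]
up t=14.0 [0.4978 0.2241 0.2139] w=0.634 F [ 0.2 -0.3 -1.7]
placed t=16.7 [ 0.589  -0.057   0.0571] w=0.634 F [-2.1  0.7  2.2]
open t=17.5 [ 0.589 -0.057  0.057] w=1.004 F [-0.9 -1.  -0.5]
up t=18.4 [ 0.5882 -0.057   0.2137] w=1.000 F [-0.3  0.5  0.2]
```

View pics/a2.png

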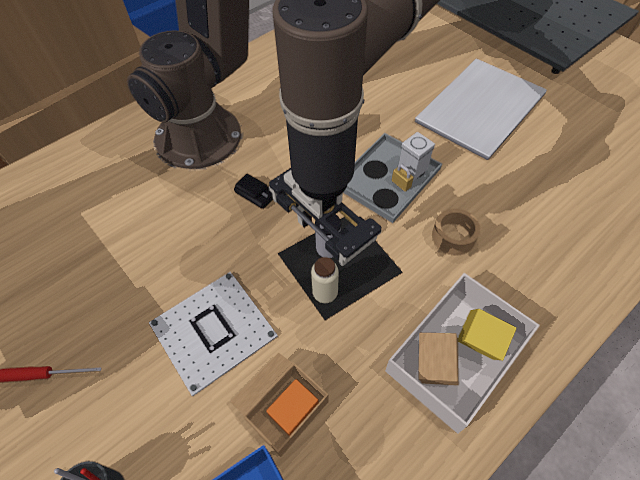

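Run:
```python
from mv import *
n="tin"
pick(*TR[n],ZG[n],YAW[n]); place(*MT[n],ZG[n]-.001,YAW[n])
x,y=.4918,.2877
robot.goto([x-.06,y,.20],bestR(x-.06,y,.2,88.5)); st("look")
wristshot("w2")
im,d=robot.grab_frame("scene"); cv2.imwrite("pics/a3.png",im[:,:,::-1])
```

```text
down t=21.5 [0.478  0.3449 0.0507] w=0.999 F [0.2 0.3 1.1]
grip t=22.1 [0.4777 0.3445 0.0501] w=0.654 F [0.3 0.1 1.3]
up t=23.4 [0.4772 0.3441 0.2139] w=0.657 F [-1.3 -0.1 -1.6]
placed t=26.2 [0.6082 0.078  0.049 ] w=0.655 F [-0.4 -0.6  0.2]
open t=26.9 [0.608 0.078 0.049] w=0.998 F [-0.4  0.7 -0.2]
up t=27.9 [0.6072 0.0779 0.2137] w=0.999 F [-0.3  0.2  0.2]
look t=29.8 [0.4319 0.2875 0.1997] w=1.004 F [ 0.3 -0.2 -1. ]
```

View pics/a3.png

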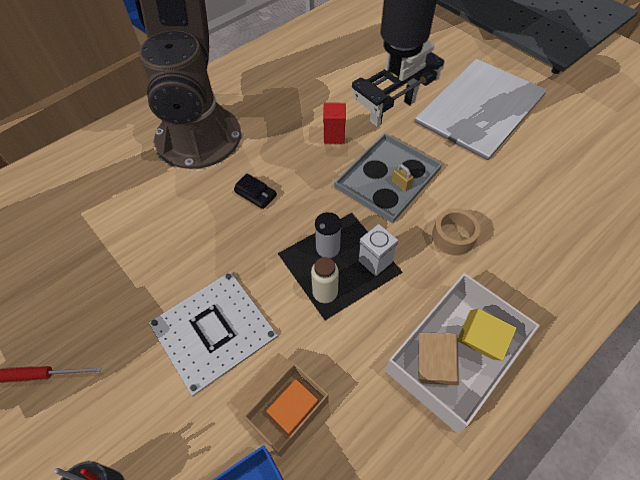

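View pics/w2.png

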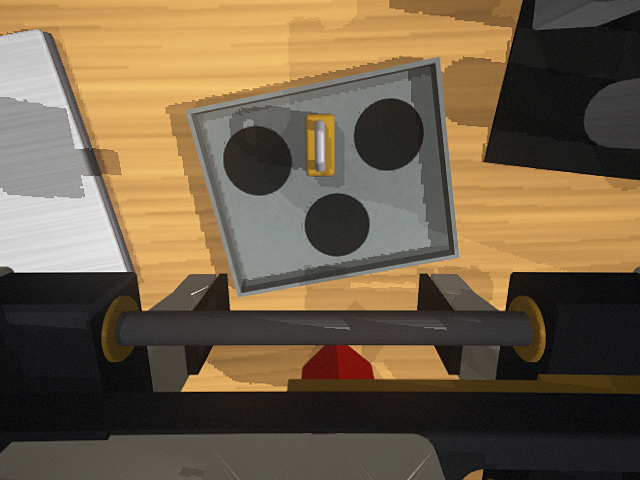

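```bash
python3 - <<'E'
from meas import *
t=np.load("w2.npz"); pose=(t["p"],t["R"]);im=t["im"];C=cloud("wrist",t["d"],pose);Z=C[...,2]
H,S,V=cv2.split(cv2.cvtColor(im,cv2.COLOR_RGB2HSV)); X,Y=C[...,0],C[...,1]
tr=(X>.45)&(X<.54)&(Y>.24)&(Y<.33)
print(rect("wrist",tr&(Z>.040)&(Z<.054)&(H>15)&(H<32)&(S>110),.047,pose))
for n,(a,b) in {"tinspot":(257,160),"flspot":(389,134),"tuspot":(337,225)}.items(): print(n,cast("wrist",(a,b),.005,pose))
E
python3 - <<'E'
from mv import *
x,y=.4920,.2877
robot.goto([x,y,.16],bestR(x,y,.16,88.8))
robot.servo_line([x,y,.018],speed=.1); st("down")
robot.move_gripper(0.0); st("grip")
robot.servo_line([x,y,.22],speed=.15); st("up")
xj,yj=.496,-.290
robot.goto([xj-.06,yj,.22],bestR(xj-.06,yj,.22,85.7)); st("jig")
wristshot("w3")
E
```

```text
((492.0918884277344, 287.9203186035156), (23.251895904541016, 48.36844253540039), 88.56979370117188)
tinspot [[0.47835857 0.34760731 0.005     ]]
flspot [[0.49870337 0.22454478 0.005     ]]
tuspot [[0.41358956 0.27361232 0.005     ]]
down t=31.8 [0.4923 0.288  0.0186] w=0.999 F [-0.1 -0.8  1.2]
grip t=32.9 [0.4921 0.2878 0.018 ] w=0.272 F [ 0.5  0.6 -0. ]
up t=34.4 [0.4915 0.2873 0.2189] w=0.274 F [ 0.3 -0.7 -3.3]
jig t=36.4 [ 0.4365 -0.2894  0.22  ] w=0.272 F [ 0.6 -0.5 -3.2]
```

View pics/w3.png

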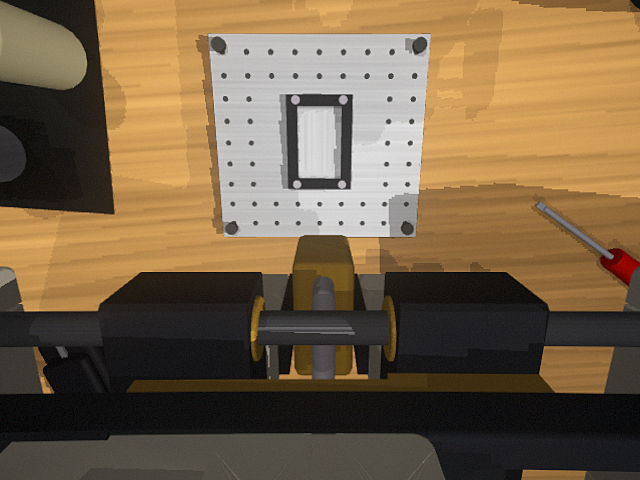

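Run:
```python
from meas import *
t=np.load("w3.npz"); pose=(t["p"],t["R"]);im=t["im"]
V=im.max(2); m=np.zeros(V.shape,bool); m[85:200,275:365]=True; m&=V<75
m=cv2.morphologyEx(m.astype(np.uint8),cv2.MORPH_CLOSE,np.ones((5,5)))
print(rect("wrist",m,.013,pose))
P=cast("wrist",[(219,45),(420,45),(407,229),(232,229)],.014,pose); print(P.mean(0)); print(P)
```

```text
((496.55059814453125, -290.3734130859375), (61.208736419677734, 86.2951889038086), 85.72454833984375)
[ 0.49617568 -0.29104164  0.014     ]
[[ 0.5870589  -0.20847894  0.014     ]
 [ 0.57397815 -0.3865238   0.014     ]
 [ 0.40525829 -0.37339029  0.014     ]
 [ 0.41840737 -0.1957735   0.014     ]]
```

Run:
```python
from mv import *
place(.4963,-.2904,.0215,85.7,hi=.16)
robot.goto([.4363,-.2904,.2],bestR(.4363,-.2904,.2,85.7)); wristshot("w4")
im,d=robot.grab_frame("scene"); cv2.imwrite("pics/a4.png",im[:,:,::-1]); np.savez("a4.npz",im=im,d=d)
```

```text
placed t=38.4 [ 0.4964 -0.2903  0.0218] w=0.273 F [-1.3  2.4  4.7]
open t=39.6 [ 0.4963 -0.2904  0.0215] w=0.997 F [ 0.2 -0.2 -0.1]
up t=40.4 [ 0.4955 -0.2901  0.1589] w=0.999 F [ 0.5 -0.2 -0.8]
```

View pics/w4.png

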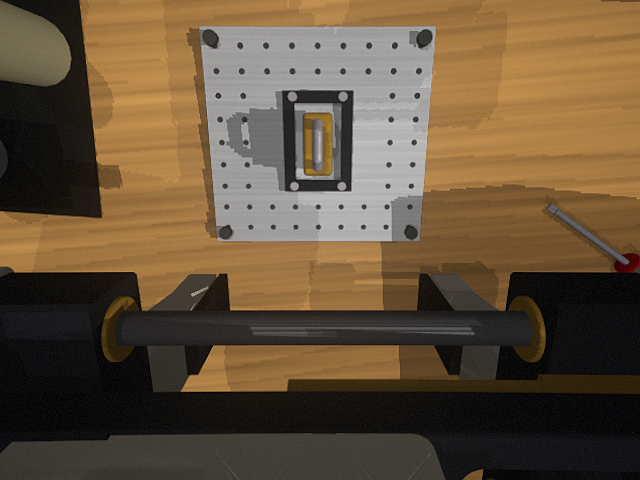

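View pics/a4.png

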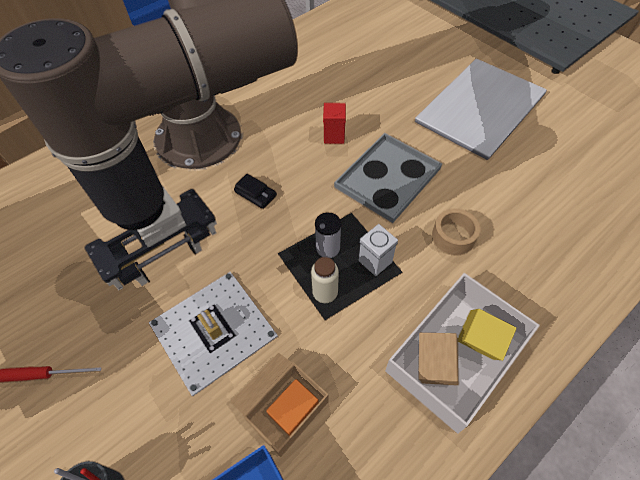

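Run:
```python
from mv import *
from meas import rect
t=np.load("w4.npz"); pose=(t["p"],t["R"]); C=cloud("wrist",t["d"],pose); Z=C[...,2]
H,S,V=cv2.split(cv2.cvtColor(t["im"],cv2.COLOR_RGB2HSV)); m=np.zeros(Z.shape,bool); m[90:195,280:360]=True
m&=(H>15)&(H<32)&(S>110)
print("padlock top z",np.percentile(Z[m],[10,50,90]),rect("wrist",m&(Z>.04),.05,pose))
for n in ("tin","flask","tumbler"):
    pick(*MT[n],ZG[n]-.001,YAW[n]); place(*TR[n],ZG[n]+.001,YAW[n])
    im,d=robot.grab_frame("scene"); cv2.imwrite(f"pics/b_{n}.png",im[:,:,::-1])
robot.goto([.4363,0.05,.35],bestR(.4363,.05,.35,90)); st("away")
for n in ("top","scene"):
    im,d=robot.grab_frame(n); cv2.imwrite(f"pics/c_{n}.png",im[:,:,::-1]); np.savez(f"c_{n}.npz",im=im,d=d)
```

```text
padlock top z [0.04878261 0.04994378 0.05093098] ((496.6087341308594, -290.5901794433594), (22.493999481201172, 47.915870666503906), 86.03547668457031)
down t=43.9 [0.6085 0.0782 0.0497] w=1.001 F [ 0.4 -0.2 -0.2]
grip t=44.5 [0.6081 0.078  0.0491] w=0.654 F [ 0.  -0.2  0.9]
up t=45.8 [0.6074 0.0779 0.2138] w=0.655 F [ 0.3  0.3 -2.2]
placed t=48.6 [0.4776 0.3444 0.0508] w=0.656 F [ 0.3  0.1 -1.5]
open t=49.4 [0.4777 0.3445 0.051 ] w=1.000 F [0.7 0.  0.3]
up t=50.3 [0.4771 0.344  0.2138] w=1.000 F [-0.4 -0.5 -0.9]
down t=53.4 [ 0.5895 -0.0569  0.0577] w=1.001 F [-0.5 -0.8 -0.3]
grip t=54.0 [ 0.589  -0.057   0.0571] w=0.634 F [-0.3 -0.2  1.6]
up t=55.2 [ 0.5883 -0.057   0.2138] w=0.634 F [ 0.2 -0.1 -3. ]
placed t=58.0 [0.4983 0.2244 0.0588] w=0.637 F [ 0.1 -0.4 -1.9]
open t=58.7 [0.4984 0.2245 0.059 ] w=0.998 F [ 0.7  0.1 -0.2]
up t=59.6 [0.4978 0.2241 0.2138] w=1.001 F [ 0.2 -0.4 -0.3]
down t=62.3 [0.5105 0.0237 0.0556] w=0.999 F [-0.2 -0.1  0.6]
grip t=62.9 [0.5101 0.0235 0.0551] w=0.637 F [-0.  -0.4  0.7]
up t=64.1 [0.5093 0.0234 0.214 ] w=0.638 F [-0.2  0.4 -3. ]
placed t=66.8 [0.4132 0.2756 0.0568] w=0.635 F [-0.1  0.9 -2.1]
open t=67.6 [0.4133 0.2757 0.057 ] w=1.001 F [-0.4 -0.2  1.1]
up t=68.5 [0.4127 0.2752 0.2139] w=0.999 F [-0.1 -0.7  0.5]
away t=69.6 [0.4361 0.0505 0.3489] w=0.997 F [-0.1  1.1 -0.3]
```

View pics/c_scene.png

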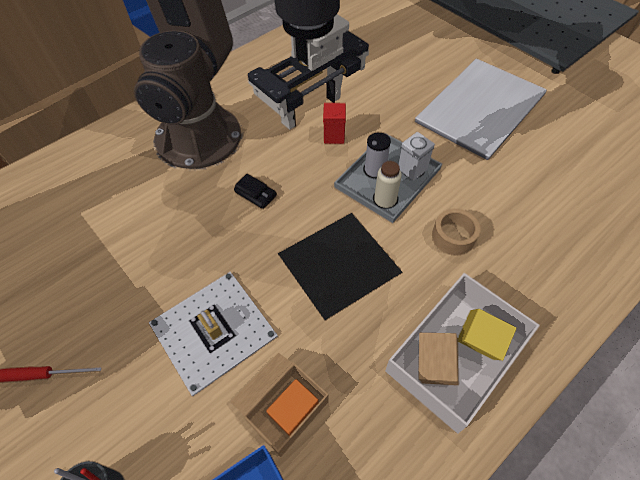

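View pics/c_top.png

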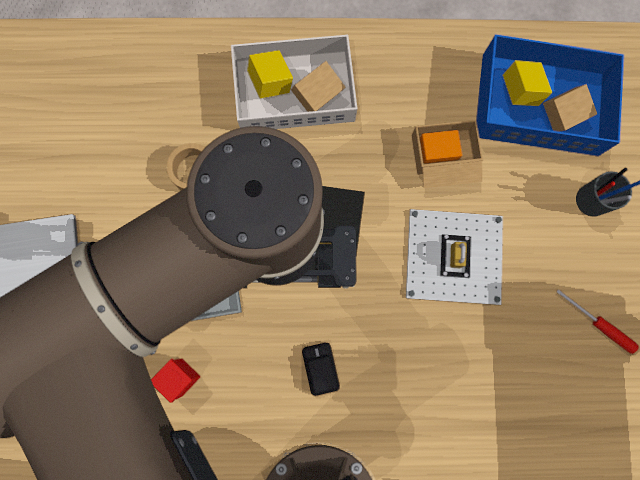

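Everything is standing in its place in both views. I'll run one numeric check of the containers against the same view at the start, then hand in.

Run:
```python
from mv import *
from meas import run
im,d=robot.grab_frame("scene")
try: run("scene",im,d)
except Exception as e: print(e)
robot.dwell(0.5); st("done"); robot.job_done()
```

```text
scene
tumbler ((414.2596740722656, 272.3985900878906), (55.684974670410156, 52.78616714477539), 47.42404556274414)
flask ((499.3471984863281, 221.73486328125), (36.15656661987305, 42.110679626464844), 44.50043869018555)
tin ((478.429443359375, 342.8293762207031), (60.609703063964844, 61.30671691894531), 1.7317736148834229)
max() iterable argument is empty
done t=70.2 [0.4363 0.05   0.35  ] w=0.997 F [-0.6 -0.6  0.3]
the job is handed in; nothing more can be done
```

I finished the task and handed the job in at 70 s of the 147 s allowed; no verdict was reported. I moved the tumbler, flask and tin to the mat, stood the padlock in the jig pocket, then put the three containers back in the tray.

**Containers:** in the scene camera, each one is about where it stood at the start. The tumbler is about 2 mm off and the flask and tin are within 0.3 mm, against the 15 mm allowed. The pictures showed them upright.

**Padlock:** I measured this right after placing it.
- **Position:** about 0.3 mm from the pocket centre.
- **Angle:** within 0.5° of the pocket's direction.
- **Height:** the top of the body was at 50 mm, so it stands on the pocket floor.

**Tape roll and carton:** they look unmoved in the pictures, but I did not measure them.

**Checks that failed or disagreed:**
- **Scene measurements:** this camera's absolute positions differ by 1–3 mm from the top and wrist cameras, so I compared start and end in that one view.
- **Last check:** the final script stopped at its padlock step, which looks for the padlock only in the tray, now empty of it. It therefore gave no late padlock figure, though the padlock still stood in the pocket in the last scene and top pictures.

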